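# Top up both lanes of a spring-pusher spice rack

## Task

Two spice jars are left standing on the worktop and each lane of the spring-loaded rack has room for just one more: load one jar into each lane. Bring each jar upright to a mouth and push it straight in along the lane, against the spring and between the sprung lips, until they have snapped shut behind it and hold it when you let go. How deep that is differs from lane to lane, so go by feel, and stop before you squeeze the glass jars hard against the end stop; do not drop jars in over the lips, and leave the other things on the worktop where they stand.

Things in the scene. Friction and masses are not known exactly. Their poses are not given: they have to be found in the camera images.
- rack: two-lane spice rack, fixed: wooden plate 240 x 196 mm carrying two aluminium lanes 100 mm apart, open above. Origin under the plate midway between the lanes at the nominal lip hinges; x along the lanes away from the mouths, y to the left lane, z up. Each lane takes two jars in file and holds one, between side walls 49 mm apart inside, up to 58 mm above the worktop, from 34 mm behind the hinges
- mouth_left (a point): left lane, y = +50 mm in the rack: point on its centre line, on its floor (14 mm above the worktop), at the NOMINAL lip hinges; x along the lane, away from the mouth, z up. The lane is clamped somewhere in an adjusting slot: its hinges, lips, apron and stop lie together up to 22 mm nearer or farther along x than this point says (nothing sideways), and must be felt for
- mouth_right (a point): right lane, y = -50 mm in the rack: the same point, axes and up to 22 mm uncertainty along x, drawn separately for each lane. Before the hinges the smooth floor goes on as a loading apron, 62 mm long with 10 mm high flared rails. Jars enter upright, foot on the floor or up to 4 mm above it; keep the fingertips 75 mm or more above the jar's foot (on the cap) to clear the hinge pins
- lips (a point): point midway between the lanes at the nominal hinges, 88 mm above the worktop, as high as the hinge pins. At each mouth two sprung white plastic lips, 36 mm tall, 48 to 84 mm above the worktop, hinged 28 mm either side of the centre line, lean inward and backward to 30 mm apart. A jar pushed in spreads them; they snap shut behind it. A spring pusher (3-5 N toward the mouth) holds the row on their backs
- row_end (a point): point midway between the lanes, on the plate, 148 mm behind the nominal hinges: nominal end stops. Jar centre along x from the lane's real hinges: at 0-3 mm it meets lips and row, then pushing takes 5-10 N; at 36-46 mm this drops to 2-6 N as the lips close (let go before that, it is shot out again); seated it rests at 46 mm; at about 49 mm the pusher meets its stop, the row goes solid and force climbs 5-10 N per mm. Grip firmly, or jars lean
- jar_a_mid (a point): glass spice jar with screw cap, 46 mm across, 106 mm tall, 0.08-0.15 kg: one of the two standing on the worktop outside the rack. The point is its centre, half-way up, 53 mm above its foot; z points up the jar. The cap is 45 mm across, the top 20 mm; the body below is 44-46 mm across
- jar_b_mid (a point): glass spice jar with screw cap, 46 mm across, 106 mm tall, 0.08-0.15 kg: one of the two standing on the worktop outside the rack. The point is its centre, half-way up, 53 mm above its foot; z points up the jar. The cap is 45 mm across, the top 20 mm; the body below is 44-46 mm across
- pepper_mill_mid (a point): wooden pepper mill, 58 mm across, 150 mm tall, a bystander; the point is half-way up its middle
- salt_mill_mid (a point): wooden salt mill, 58 mm across, 110 mm tall, a bystander; the point is half-way up its middle
- mug_mid (a point): white patterned mug, 82 x 112 x 94 mm, a bystander; the point is half-way up its middle
- beaker_mid (a point): black beaker, 57 mm across, 83 mm tall, a bystander; the point is half-way up its middle
- rice_cup_mid (a point): clear measuring cup, 67 mm across, 74 mm tall, a bystander; the point is half-way up its middle

How it is judged:
At the end, for the whole second after the job is handed in: In each lane one of the two jars stands let go as the front jar of two: upright within 0.08 rad, foot within 5 mm of the lane floor, within 6 mm of the centre line, 98 to 112 mm before the black end stop, with both lips closed (tips within 18.5 mm of the centre line) (y of lip_left_a_c1 in the frame of mouth_left below 0.0185 m and y of lip_left_b_c1 in the frame of mouth_left above -0.0185 m and y of lip_right_a_c1 in the frame of mouth_right below 0.0185 m and y of lip_right_b_c1 in the frame of mouth_right above -0.0185 m and ((horizontal distance between jar_a_mid and lane_left_c5 between 0.098 and 0.112 m and y of jar_a_mid in the frame of mouth_left between -0.006 and 0.006 m and z of jar_a_mid in the frame of mouth_left between 0.048 and 0.058 m and angle between each of jar_a_mid, jar_b_mid's own z axis and vertical below 0.08 rad and horizontal distance between jar_b_mid and lane_right_c5 between 0.098 and 0.112 m and y of jar_b_mid in the frame of mouth_right between -0.006 and 0.006 m and z of jar_b_mid in the frame of mouth_right between 0.048 and 0.058 m) or (horizontal distance between jar_a_mid and lane_right_c5 between 0.098 and 0.112 m and y of jar_a_mid in the frame of mouth_right between -0.006 and 0.006 m and z of jar_a_mid in the frame of mouth_right between 0.048 and 0.058 m and angle between each of jar_a_mid, jar_b_mid's own z axis and vertical below 0.08 rad and horizontal distance between jar_b_mid and lane_left_c5 between 0.098 and 0.112 m and y of jar_b_mid in the frame of mouth_left between -0.006 and 0.006 m and z of jar_b_mid in the frame of mouth_left between 0.048 and 0.058 m))); the robot touches nothing.
It fails at once if a row is squeezed between the jar being loaded and the pusher with more than 20 N (contact force between any of pusher_left_c0, pusher_right_c0 and anything else above 20 N).
It fails at once if a jar is lowered in over the lips: foot 25 to 95 mm above the lane floor, centre over the rack more than 25 mm behind the nominal hinges ((x of jar_a_mid in the frame of rack between 0.025 and 0.145 m and y of jar_a_mid in the frame of rack between -0.075 and 0.075 m and z of jar_a_mid in the frame of rack between 0.092 and 0.162 m) or (x of jar_b_mid in the frame of rack between 0.025 and 0.145 m and y of jar_b_mid in the frame of rack between -0.075 and 0.075 m and z of jar_b_mid in the frame of rack between 0.092 and 0.162 m)).
It fails at once if a bystander (a mill, the mug, the beaker or the measuring cup) is moved by more than 20 mm (distance of any of pepper_mill_mid, salt_mill_mid, mug_mid, beaker_mid, rice_cup_mid from where it was at the start of the episode above 0.02 m).
It also fails if it takes over 64 s, if anything falls off the work surface, if the arm or the gripper's body presses on something with over 40 N, if the wrist force passes 120 N, or if a joint passes its speed limit or range.

## Robot

A 6-joint arm with a two-finger parallel gripper is mounted at the origin on a cart in front of the work surface, level with it; the furniture and walls round the work are solid. World frame = base frame: x ahead of the robot, y to its left, z up, the work surface at z = 0. Lengths are in m, angles in rad, forces in N, time in s.
With the tool pointing down it reaches from about 0.225 to 0.875 m from the base axis. Payload 3.4 kg.
Tool frame: the origin (TCP) lies between the finger pads; the fingertips stand 25 mm ahead of it and the grasp point (between the pads) lies 6 mm ahead of it; z points along the fingers, y is the line along which they close (so a half turn about z gives the same grasp; the last joint's range is limited). The gripper opens to 85 mm and grips with 20 to 120 N. Pads are 22 mm wide; open, the fingers measure 114 mm over their backs; the gripper's body (76 mm by 85 mm) begins 54 mm behind the grasp point. The pads swing forward as they close: fully open they stand 13 mm farther back than shut.
Start: joints at [-1.324, 0.276, 1.505, -0, 1.361, -0.121], TCP at [0.207, -0.537, 0.256] pointing down, gripper open.
Joint ranges: [-2.89, 2.89], [-0.75, 2.08], [0.22, 2.7], [-1.18, 4.32], [0.11, 2.71], [-2.7, 2.7]. Speed limits (rad/s): [2.57, 2.57, 3.14, 3.14, 3.14, 3.14].

## Interface

Orientations are given as a unit quaternion [w, x, y, z].
In Python, from rig import manip, cams, ticket gives the robot as it stands.
- The arm moves only by the tool step_arm, never from a script. Its argument "increments" is a list of rows, each an object with "dp": the shift along the world's x, y, z each as a share of 0.2 m, from -1 to 1, a list of three; "yaw": the turn about the world's z as a share of 0.15 rad, from -1 to 1; "grip": the opening, from 0 (shut) to 1 (fully open). In form: [{"dp": [tx, ty, tz], "yaw": yaw, "grip": grip}, ...]. A call has 1 to 5 rows; each row shifts and turns the commanded pose from where the row before left it; what a row does not reach is not made up. A row lasts 1/8 s, in which the tool goes at most 62.5 mm and 10.7 degrees, less where a joint would pass 70% of its speed; a pose out of reach is approached as far as the arm can. A call with a number of a shift or a turn outside -1 to 1 is refused whole. A call with a gripper value outside its range is refused whole. The fingers move at their own pace and stop on an object; "squeeze" is the grip in N (left out, the last holds). Time passes only in rows, so rows that do not move let the fingers close. It gives the time, the measured TCP pose, the force, the opening and the grip force at its end, in the units of the state.
- manip.get_state(): the state, without advancing time (a new reading comes with each control period).
- cams.get_image(name): name is "side" or "top" or "wrist"; returns the picture (384x512x3 uint8, blue, green, red); there is no depth.
- cams.get_calibration(name): a dict with "fx", "fy", "cx", "cy" (pixels), "extrinsics" (4x4, takes a point from camera to world coordinates). Camera axes: x right, y up, looking along -z (the intrinsics and any distortion apply to the point x, -y, -z); pixel columns grow to the right and rows downward; lengths in m; the calibration is good to about 2 mm. The wrist camera is an equidistant fisheye: a pixel r from the principal point sees the ray r / f radians off the axis. A picture is of the moment at which its call begins: read the wrist's pose just before it. get_calibration takes no time and is no camera call; for the wrist camera it gives the pose at the moment of the call.
- ticket.sign_off(): hands the job in; it is judged then, once.
The state is a dict: "clock": time; "qpos": joint angles; "qd": joint speeds; "effort": joint torques, N m; "position": TCP position; "ee_rot": TCP orientation; "contact_force": force on the tool from outside, world axes, zero at the start; "moment": the same for the moment, N m; "width": finger opening in m; "gripper_force": force on a finger pad.
Only numpy, scipy, OpenCV 4.12 (cv2) and the standard library are available. Lean on these libraries where they do the work, as an engineer would, in place of code of your own. Each camera call takes 0.05 s, during which the arm holds its last target. There are 200 camera calls.

## Working session

There is one attempt and no reset: what is moved stays moved. The work goes in short steps, Python scripts to look and compute and a tool call to move; the robot and the scene stay as the last step left them, time stands still between calls to the robot, and variables do not carry over. Pictures are saved under pics/ and viewed, at most 10 in all, crops included, and the job is handed in when it is done.

Besides the shell and the picture viewer there is one more tool, called after "Request:" by a JSON object that holds its "fn" and its "kwargs", one argument or row to a line. step_arm: Moves the arm, as the interface text tells. Shift numbers are shares of 0.2 m and turn numbers shares of 0.15 rad, none past 1 either way. Its arguments: {"type":"object","properties":{"increments":{"type":"array"},"squeeze":{"type":"number"}},"required":["increments"]}

```bash
mkdir -p pics
cat > h.py <<'E'
import numpy as np, cv2
from rig import manip, cams, ticket
def ray(c,u,v):
    E=np.array(c["extrinsics"]); x=(u-c["cx"])/c["fx"]; y=(v-c["cy"])/c["fy"]
    return E[:3,3], E[:3,:3]@np.array([x,-y,-1.])
def at(c,u,v,z):
    o,d=ray(c,u,v); return o+d*(z-o[2])/d[2]
def proj(c,p):
    E=np.array(c["extrinsics"]); q=E[:3,:3].T@(np.array(p)-E[:3,3])
    return c["cx"]+c["fx"]*q[0]/-q[2], c["cy"]+c["fy"]*-q[1]/-q[2]
E
python3 - <<'E'
from h import *
for n in("top","side"):
    cv2.imwrite(f"pics/{n}0.png",cams.get_image(n)); c=cams.get_calibration(n); print(n,{k:(np.round(v,3).tolist()) for k,v in c.items()})
s=manip.get_state(); print(s)
E
```

```text
top {'fx': 353.277, 'fy': 353.277, 'cx': 252.9, 'cy': 192.342, 'extrinsics': [[-0.002, 0.985, -0.175, 0.371], [-1.0, -0.001, 0.004, 0.045], [0.003, 0.175, 0.985, 1.182], [0.0, 0.0, 0.0, 1.0]]}
side {'fx': 388.157, 'fy': 388.157, 'cx': 250.351, 'cy': 189.376, 'extrinsics': [[-0.966, 0.104, -0.238, 0.332], [-0.259, -0.365, 0.894, 0.944], [0.006, 0.925, 0.379, 0.488], [0.0, 0.0, 0.0, 1.0]]}
{'clock': 0.1, 'qpos': array([-1.32403883e+00,  2.76526695e-01,  1.50601118e+00,  9.89337867e-06,
        1.36072400e+00, -1.20985728e-01]), 'qd': array([ 3.21010104e-04, -5.29544372e-05, -3.40053769e-03, -1.45061985e-03,
        1.35166075e-03,  9.26723811e-05]), 'effort': array([ 1.60540436e-03, -4.17698729e+01, -2.46404296e+01, -9.71436930e-05,
        5.82041714e-03,  1.02962268e-06]), 'position': array([ 0.20661598, -0.53612415,  0.25552722]), 'ee_rot': array([-8.33266436e-04,  9.83143035e-01,  1.82836200e-01, -4.76232220e-05]), 'contact_force': array([ 0.31246901,  0.30479004, -0.11535244]), 'moment': array([-0.02835048, -0.01337766, -0.01171233]), 'gripper_force': 0.0, 'width': 0.0851937966848515}
```

View pics/top0.png

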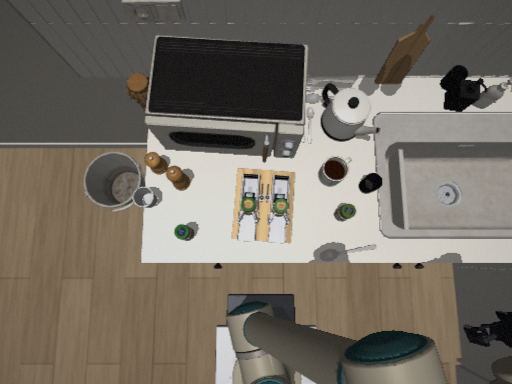

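View pics/side0.png

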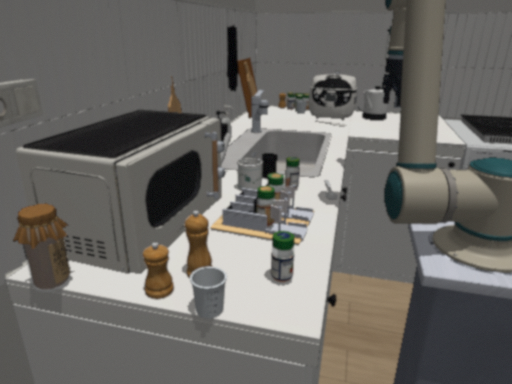

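The top view shows the rack around (264,205) with its mouths toward the robot (image bottom), and the free jars at (184,232) and (347,212). In the side view the left jar is at (282,256). I'll zoom in next.

Run:
```python
from h import *
im=cv2.imread("pics/top0.png")
a=cv2.resize(im[160:252,224:306],None,fx=6,fy=6,interpolation=cv2.INTER_CUBIC)
b=cv2.resize(im[215:250,165:205],None,fx=6,fy=6,interpolation=cv2.INTER_CUBIC)
d=cv2.resize(im[195:230,325:365],None,fx=6,fy=6,interpolation=cv2.INTER_CUBIC)
o=np.zeros((560,740,3),np.uint8); o[:552,:492]=a; o[:210,500:740]=b; o[220:430,500:740]=d
cv2.imwrite("pics/crop.png",o)
c=cams.get_calibration("top")
for n,u,v,z in [("jL",184,232,.106),("jR",347,212,.106),("beaker",371,182,.083),("mug",335,169,.094),("mill",178,177,.15),("salt",155,161,.11),("cup",144,198,.074)]: print(n,at(c,u,v,z).round(3))
for u,v in [(238,170),(296,172),(294,243),(234,240)]: print(at(c,u,v,.012).round(3))
```

```text
jL [0.44  0.25  0.106]
jR [ 0.501 -0.247  0.106]
beaker [ 0.599 -0.334  0.083]
mug [ 0.639 -0.219  0.094]
mill [0.601 0.265 0.15 ]
salt [0.661 0.347 0.11 ]
cup [0.55  0.387 0.074]
[0.656 0.091 0.012]
[ 0.649 -0.106  0.012]
[ 0.41  -0.094  0.012]
[0.42  0.103 0.012]
```

View pics/crop.png

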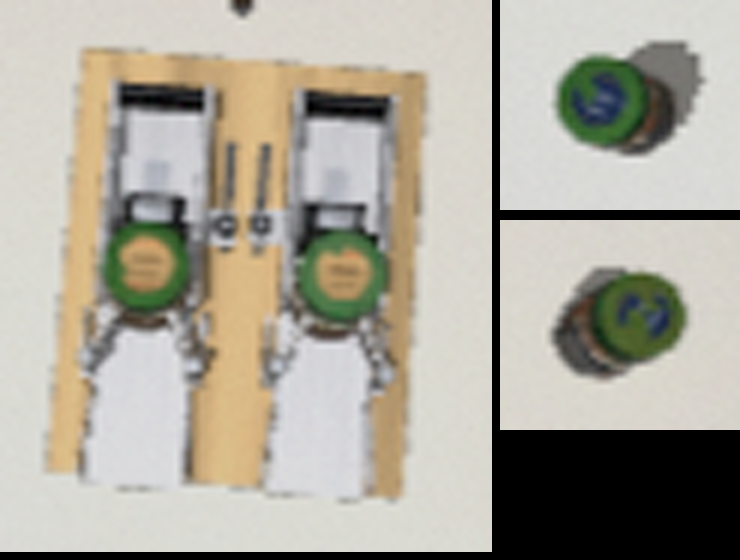

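The crop shows the plate corners, both lanes with their row jar caps at crop (146,266) and (342,275), the aprons opening downward, and the free caps at crop (601,100) and (640,316).

```bash
cat >> h.py <<'E'
def fisheye_dir(c,u,v):
    E=np.array(c["extrinsics"]); dx,dy=u-c["cx"],v-c["cy"]; r=np.hypot(dx,dy); t=r/c["fx"]
    d=np.array([np.sin(t)*dx/r,-np.sin(t)*dy/r,-np.cos(t)]); return E[:3,3],E[:3,:3]@d
def fat(c,u,v,z):
    o,d=fisheye_dir(c,u,v); return o+d*(z-o[2])/d[2]
def fproj(c,p):
    E=np.array(c["extrinsics"]); q=E[:3,:3].T@(np.array(p)-E[:3,3]); r=np.hypot(q[0],q[1]); t=np.arctan2(r,-q[2])
    return c["cx"]+c["fx"]*t*q[0]/r, c["cy"]-c["fx"]*t*q[1]/r
E
python3 - <<'E'
from h import *
c=cams.get_calibration("top"); P=lambda u,v,z: at(c,224+u/6-.5,160+v/6-.5,z)
cor=[P(83,50,.011),P(426,72,.011),P(400,497,.011),P(47,470,.011)]
for p in cor: print(p.round(4))
print("sizes",[np.linalg.norm(cor[i]-cor[i-1]).round(4) for i in range(4)])
ctr=sum(cor)/4; xa=(cor[0]+cor[1]-cor[2]-cor[3])[:2]; ya=(cor[0]+cor[3]-cor[1]-cor[2])[:2]
print("ctr",ctr,"yaw",np.arctan2(xa[1],xa[0]),np.arctan2(ya[1],ya[0])-np.pi/2)
yaw=(np.arctan2(xa[1],xa[0])*240+(np.arctan2(ya[1],ya[0])-np.pi/2)*196)/436
R=np.array([[np.cos(yaw),-np.sin(yaw)],[np.sin(yaw),np.cos(yaw)]])
for n,p in [("rowL",P(146,266,.12)),("rowR",P(342,275,.12)),("apL1",P(85,484,.014)),("apL2",P(188,488,.014)),("apR1",P(268,493,.014)),("apR2",P(365,498,.014)),("stopL",P(160,108,.05)),("stopR",P(347,117,.05)),("hingeL",P(88,362,.088)),("hingeL2",P(197,372,.088)),("hingeR",P(272,374,.088)),("hingeR2",P(385,382,.088))]:
    print(n,p.round(4),"from ctr",(R.T@(p-ctr)[:2]).round(4))
for u,v in [(165+101/6-.5,215+100/6-.5),(325+140/6-.5,195+96/6-.5)]: print("jar",at(c,u,v,.106).round(4))
E
```

```text
[0.6639 0.0937 0.011 ]
[ 0.6509 -0.1009  0.011 ]
[ 0.4121 -0.0813  0.011 ]
[0.4271 0.1121 0.011 ]
sizes [np.float64(0.2375), np.float64(0.195), np.float64(0.2396), np.float64(0.1939)]
ctr [0.5384906  0.00588353 0.011     ] yaw -0.07977722301401091 -0.07229293537762804
rowL [0.5242 0.0566 0.12  ] from ctr [-0.0181  0.0495]
rowR [ 0.5195 -0.0425  0.12  ] from ctr [-0.0152 -0.0497]
apL1 [0.4193 0.0911 0.014 ] from ctr [-0.1253  0.0758]
apL2 [0.4171 0.0348 0.014 ] from ctr [-0.1233  0.0196]
apR1 [ 0.4143 -0.0089  0.014 ] from ctr [-0.1227 -0.0242]
apR2 [ 0.4115 -0.0618  0.014 ] from ctr [-0.1215 -0.0772]
stopL [0.6215 0.0498 0.05  ] from ctr [0.0794 0.0501]
stopR [ 0.6164 -0.0523  0.05  ] from ctr [ 0.0821 -0.0521]
hingeL [0.4788 0.0869 0.088 ] from ctr [-0.0657  0.0763]
hingeL2 [0.4735 0.0306 0.088 ] from ctr [-0.0667  0.0197]
hingeR [ 0.4724 -0.0081  0.088 ] from ctr [-0.0648 -0.019 ]
hingeR2 [ 0.4682 -0.0664  0.088 ] from ctr [-0.0646 -0.0775]
jar [0.4429 0.2584 0.106 ]
jar [ 0.5051 -0.25    0.106 ]
```

Request:
{"fn": "step_arm", "kwargs": {
  "increments": [
    {"dp": [0.186,0.179,0],"yaw": -0.37,"grip": 1},
    {"dp": [0.186,0.179,0],"yaw": -0.37,"grip": 1},
    {"dp": [0.186,0.179,0],"yaw": -0.37,"grip": 1},
    {"dp": [0.186,0.179,0],"yaw": -0.37,"grip": 1}
  ]
}}

```text
clock: 0.6
position: [0.3564, -0.392, 0.256]
ee_rot: [-0.0, 0.997, 0.072, -0.0]
contact_force: [-0.1, -0.4, -0.8]
width: 0.0854
gripper_force: 0.0
```

Request:
{"fn": "step_arm", "kwargs": {
  "increments": [
    {"dp": [0.186,0.179,0],"yaw": -0.37,"grip": 1},
    {"dp": [0.186,0.179,0],"yaw": -0.37,"grip": 1},
    {"dp": [0.186,0.179,0],"yaw": -0.37,"grip": 1},
    {"dp": [0.186,0.179,0],"yaw": -0.37,"grip": 1},
    {"dp": [0,0,0],"yaw": 0,"grip": 1}
  ]
}}

```text
clock: 1.23
position: [0.5063, -0.2474, 0.2557]
ee_rot: [-0.001, 0.999, -0.036, 0.0]
contact_force: [-0.1, -0.4, -0.3]
width: 0.0856
gripper_force: 0.0
```

Run:
```python
from h import *
s=manip.get_state(); c=cams.get_calibration("wrist"); im=cams.get_image("wrist"); cv2.imwrite("pics/w0.png",im)
print(s["position"],s["ee_rot"],s["qpos"],{k:np.round(v,3).tolist() for k,v in c.items()})
for n,p in [("jR",[.5051,-.25,.106]),("rowL",[.5242,.0566,.12]),("rowR",[.5195,-.0425,.12]),("cor",[.412,-.0813,.011])]: print(n,np.round(fproj(c,p),1))
cv2.imwrite("pics/w0b.png",cv2.resize(im,(800,600),interpolation=cv2.INTER_CUBIC))
```

```text
[ 0.50630107 -0.24741946  0.25572588] [-7.04188230e-04  9.99363141e-01 -3.56765572e-02  1.88154499e-05] [-5.78762349e-01  2.59234598e-01  1.53003680e+00  1.25482822e-03
  1.35301702e+00  1.06313071e+00] {'fx': 297.319, 'fy': 297.319, 'cx': 256.905, 'cy': 192.926, 'extrinsics': [[-0.072, 0.96, 0.272, 0.576], [-0.997, -0.068, -0.022, -0.253], [-0.003, -0.273, 0.962, 0.373], [0.0, 0.0, 0.0, 1.0]]}
jR [260.1 187.7]
rowL [  2.7 194.2]
rowR [ 60.3 192.2]
cor [145.  242.4]
```

View pics/w0b.png

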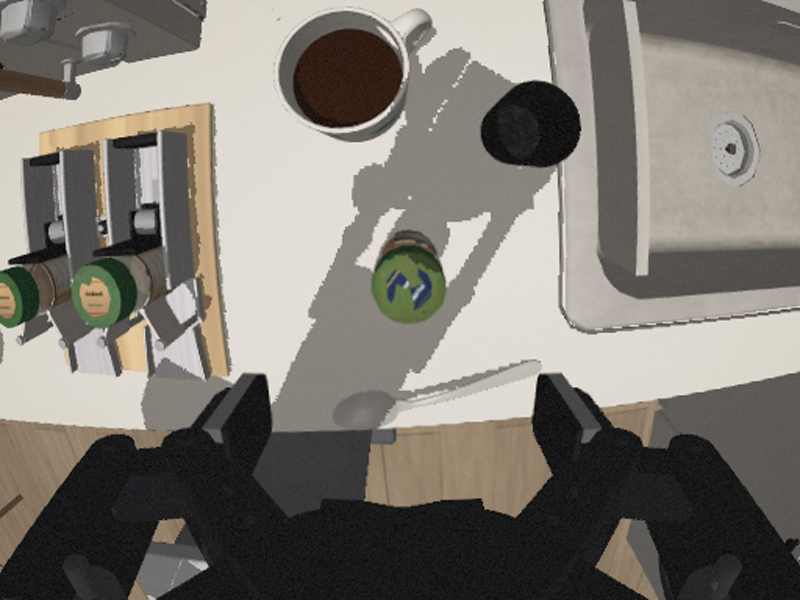

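The wrist view shows the jR cap's top face around (409,288), the right row cap around (106,296), and the mug and beaker well clear.

Run:
```python
from h import *
c=cams.get_calibration("wrist"); k=.64
im=cv2.imread("pics/w0.png"); hsv=cv2.cvtColor(im,cv2.COLOR_BGR2HSV)
m=cv2.inRange(hsv,(35,70,90),(75,255,255))
n,l,st,ce=cv2.connectedComponentsWithStats(m)
for i in range(1,n):
    if st[i][4]>150: print(st[i],ce[i].round(1))
for nm,u,v,z in [("jR",409*k,288*k,.106),("rowR",104*k,296*k,.12),("plTR",211*k,103*k,.012),("plBR",229*k,378*k,.012)]: print(nm,fat(c,u,v,z).round(4))
```

```text
[ 238  163   47   44 1136] [259.8 185.8]
[ 46 170  31  40 598] [ 61.6 188.8]
[  0 175  14  35 212] [  7.3 193.3]
jR [ 0.5066 -0.2533  0.106 ]
rowR [ 0.5206 -0.0538  0.12  ]
plTR [ 0.6493 -0.105   0.012 ]
plBR [ 0.4118 -0.0859  0.012 ]
```

Request:
{"fn": "step_arm", "kwargs": {
  "increments": [
    {"dp": [0,-0.01,-0.19],"yaw": 0,"grip": 1},
    {"dp": [0,-0.01,-0.19],"yaw": 0,"grip": 1},
    {"dp": [0,0,-0.19],"yaw": 0,"grip": 1},
    {"dp": [0,0,-0.19],"yaw": 0,"grip": 1},
    {"dp": [0,0,0],"yaw": 0,"grip": 1}
  ]
}}

```text
clock: 1.9
position: [0.5013, -0.2538, 0.1016]
ee_rot: [-0.002, 0.999, -0.039, -0.003]
contact_force: [-0.1, 0.8, -0.0]
width: 0.0851
gripper_force: 0.0
```

Request:
{"fn": "step_arm", "kwargs": {
  "increments": [
    {"dp": [0,0,0],"yaw": 0,"grip": 0},
    {"dp": [0,0,0],"yaw": 0,"grip": 0},
    {"dp": [0,0,0],"yaw": 0,"grip": 0},
    {"dp": [0,0,0],"yaw": 0,"grip": 0},
    {"dp": [0,0,0],"yaw": 0,"grip": 0}
  ],
  "squeeze": 90
}}

```text
clock: 2.52
position: [0.5056, -0.2549, 0.1066]
ee_rot: [0.001, 0.999, -0.038, 0.002]
contact_force: [-0.7, 0.6, 6.0]
width: 0.0429
gripper_force: 90.6
```

Request:
{"fn": "step_arm", "kwargs": {
  "increments": [
    {"dp": [0,0,0],"yaw": 0,"grip": 0},
    {"dp": [0,0,0.1],"yaw": 0,"grip": 0},
    {"dp": [0,0,0.1],"yaw": 0,"grip": 0},
    {"dp": [0,0,0.0],"yaw": 0,"grip": 0},
    {"dp": [0,0,0.0],"yaw": 0,"grip": 0}
  ]
}}

```text
clock: 3.15
position: [0.504, -0.2539, 0.1441]
ee_rot: [-0.0, 0.999, -0.038, -0.0]
contact_force: [-0.2, -0.2, -1.2]
width: 0.0428
gripper_force: 91.3
```

Run:
```python
from h import *
s=manip.get_state(); print(s["position"],s["ee_rot"],s["width"],s["contact_force"])
im=cams.get_image("side"); cs=cams.get_calibration("side"); w=cams.get_image("wrist")
u,v=proj(cs,[.505,-.25,.09]); u,v=int(u),int(v); print(u,v)
a=cv2.resize(im[v-50:v+50,u-50:u+50],(500,500),interpolation=cv2.INTER_CUBIC)
cv2.imwrite("pics/g1.png",np.hstack([a,cv2.resize(w[100:384,200:320],(211,500))]))
```

```text
[ 0.50404509 -0.25394399  0.14414548] [-1.87459780e-05  9.99277020e-01 -3.80186155e-02 -1.47537148e-04] 0.042813775626428574 [-0.22150978 -0.2007458  -1.15250692]
293 163
```

View pics/g1.png

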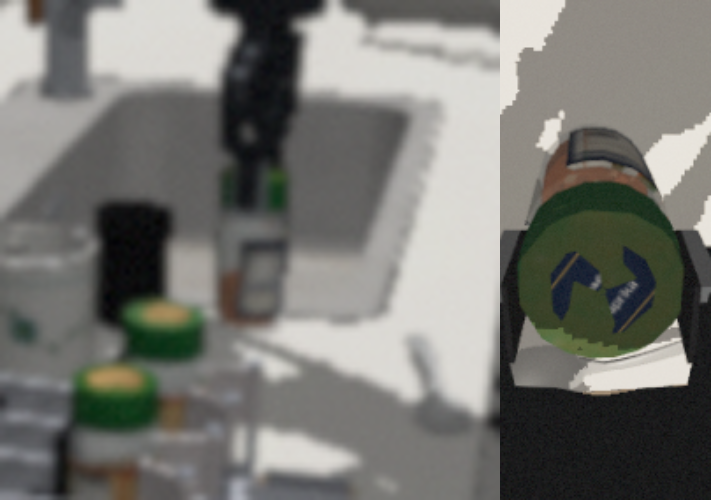

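The jar hangs upright with the fingers on its cap. I'll take it above the right apron and take a close wrist look.

Request:
{"fn": "step_arm", "kwargs": {
  "increments": [
    {"dp": [-0.1,0.15,0.03],"yaw": 0,"grip": 0},
    {"dp": [-0.1,0.19,0],"yaw": 0,"grip": 0},
    {"dp": [-0.1,0.19,0],"yaw": 0,"grip": 0},
    {"dp": [-0.06,0.19,0],"yaw": 0,"grip": 0},
    {"dp": [-0.05,0.19,0],"yaw": 0,"grip": 0}
  ]
}}

```text
clock: 3.88
position: [0.4213, -0.0709, 0.1497]
ee_rot: [-0.0, 0.999, -0.038, -0.001]
contact_force: [-0.1, 0.5, -1.8]
width: 0.0426
gripper_force: 91.4
```

Request:
{"fn": "step_arm", "kwargs": {
  "increments": [
    {"dp": [0,0.18,-0.03],"yaw": 0,"grip": 0},
    {"dp": [0,0,0],"yaw": 0,"grip": 0},
    {"dp": [0,0,0],"yaw": 0,"grip": 0}
  ]
}}

```text
clock: 4.25
position: [0.4225, -0.0365, 0.1441]
ee_rot: [0.0, 0.999, -0.038, -0.0]
contact_force: [-0.1, -0.3, -0.6]
width: 0.0427
gripper_force: 91.5
```

Run:
```python
from h import *
s=manip.get_state(); c=cams.get_calibration("wrist"); w=cams.get_image("wrist")
print(s["position"],s["ee_rot"],s["contact_force"],c["extrinsics"][:3,3] if hasattr(c["extrinsics"],"shape") else c["extrinsics"])
np.save("c1.npy",c["extrinsics"]); cv2.imwrite("pics/w1raw.png",w)
for n,p in [("rowL",[.5242,.0566,.12]),("rowR",[.5195,-.0425,.12]),("TR",[.651,-.101,.011]),("TL",[.664,.0937,.011]),("BR",[.412,-.0813,.011]),("BL",[.427,.112,.011])]:
    u,v=fproj(c,p); print(n,round(u,1),round(v,1)); cv2.circle(w,(int(round(u)),int(round(v))),2,(0,0,255),-1)
cv2.imwrite("pics/w1.png",cv2.resize(w,(800,600),interpolation=cv2.INTER_CUBIC))
```

```text
[ 0.4224659  -0.03646968  0.14408187] [ 3.03709184e-04  9.99288206e-01 -3.77223036e-02 -1.33725352e-04] [-0.06161934 -0.32054772 -0.57278364] [ 0.49195854 -0.04186797  0.26162921]
rowL 69.9 76.9
rowR 254.0 53.7
TR 309.4 -58.5
TL 103.1 -39.3
BR 308.0 199.0
BL 103.8 198.2
```

View pics/w1.png

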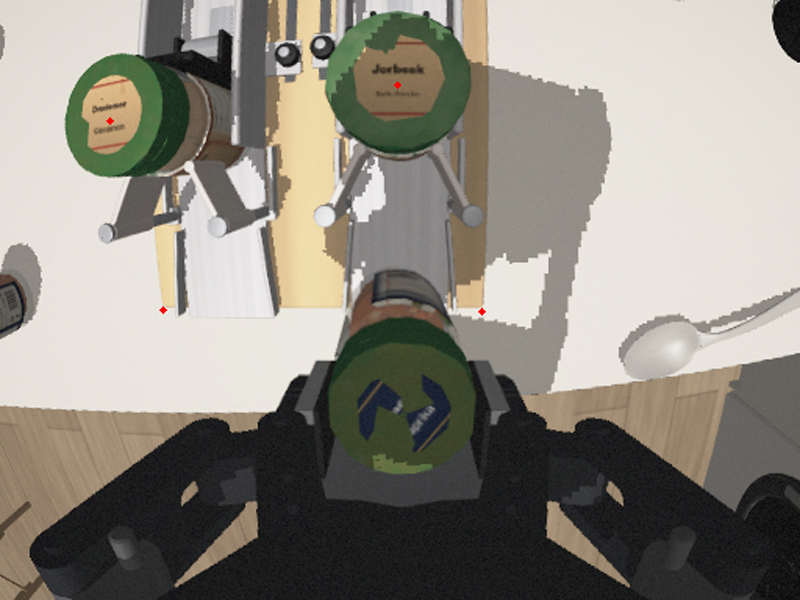

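The wrist view agrees with the top-view estimates (red dots). The held cap is at (401,395), the right row cap at (398,83), and the hinge pins at (326,215)/(473,215) for the right lane and (108,233)/(219,226) for the left.

Run:
```python
from h import *
c=cams.get_calibration("wrist"); c["extrinsics"]=np.load("c1.npy"); k=.64
R=np.array([[.9971,.0759],[-.0759,.9971]]).T
def f(n,u,v,z):
    p=fat(c,u*k,v*k,z); print(n,p.round(4),"lane xy:",(np.array([[.9971,-.0759],[.0759,.9971]])@p[:2]).round(4))
f("held",401,395,.146); f("rowR",398.5,83,.12); f("pinR1",326,214,.088);f("pinR2",473,214,.088); f("pinL1",108,232,.088);f("pinL2",219,226,.088); f("rowL",108,121,.12)
f("plBR",484,309,.012); f("plBL",168,306,.012)
print("TCP",(np.array([[.9971,-.0759],[.0759,.9971]])@np.array([.42247,-.03647])).round(4))
```

```text
held [ 0.4323 -0.0372  0.146 ] lane xy: [ 0.4338 -0.0042]
rowR [ 0.5198 -0.043   0.12  ] lane xy: [ 0.5215 -0.0035]
pinR1 [ 0.4791 -0.0123  0.088 ] lane xy: [0.4787 0.0241]
pinR2 [ 0.4749 -0.0675  0.088 ] lane xy: [ 0.4786 -0.0312]
pinL1 [0.4836 0.0862 0.088 ] lane xy: [0.4757 0.1227]
pinL2 [0.4791 0.0314 0.088 ] lane xy: [0.4754 0.0676]
rowL [0.524  0.0572 0.12  ] lane xy: [0.5182 0.0968]
plBR [ 0.4134 -0.0827  0.012 ] lane xy: [ 0.4185 -0.0511]
plBL [0.4293 0.1065 0.012 ] lane xy: [0.42   0.1388]
TCP [ 0.424  -0.0043]
```

Request:
{"fn": "step_arm", "kwargs": {
  "increments": [
    {"dp": [0,0.004,-0.05],"yaw": 0,"grip": 0},
    {"dp": [0,0,-0.05],"yaw": 0,"grip": 0},
    {"dp": [0,0,-0.02],"yaw": 0,"grip": 0},
    {"dp": [0,0,0],"yaw": 0,"grip": 0}
  ],
  "squeeze": 110
}}

```text
clock: 4.8
position: [0.4228, -0.0358, 0.1208]
ee_rot: [0.0, 0.999, -0.038, 0.0]
contact_force: [-1.5, 0.2, 7.2]
width: 0.0421
gripper_force: 113.5
```

Request:
{"fn": "step_arm", "kwargs": {
  "increments": [
    {"dp": [0.05,-0.004,0],"yaw": 0,"grip": 0},
    {"dp": [0.05,-0.004,0],"yaw": 0,"grip": 0},
    {"dp": [0.05,-0.004,0],"yaw": 0,"grip": 0},
    {"dp": [0,0,0],"yaw": 0,"grip": 0}
  ]
}}

```text
clock: 5.3
position: [0.454, -0.0385, 0.1208]
ee_rot: [0.001, 0.999, -0.038, 0.001]
contact_force: [0.5, -0.1, 6.0]
width: 0.0422
gripper_force: 112.9
```

Request:
{"fn": "step_arm", "kwargs": {
  "increments": [
    {"dp": [0,0,0.009],"yaw": 0,"grip": 0},
    {"dp": [0.025,-0.002,0],"yaw": 0,"grip": 0},
    {"dp": [0.025,-0.002,0],"yaw": 0,"grip": 0},
    {"dp": [0.025,-0.002,0],"yaw": 0,"grip": 0},
    {"dp": [0,0,0],"yaw": 0,"grip": 0}
  ]
}}

```text
clock: 5.92
position: [0.4679, -0.0401, 0.1219]
ee_rot: [0.001, 0.999, -0.038, 0.0]
contact_force: [-0.2, -4.5, -0.8]
width: 0.0419
gripper_force: 112.2
```

Request:
{"fn": "step_arm", "kwargs": {
  "increments": [
    {"dp": [0.025,-0.002,0],"yaw": 0,"grip": 0},
    {"dp": [0.025,-0.002,0],"yaw": 0,"grip": 0},
    {"dp": [0,0,0],"yaw": 0,"grip": 0}
  ]
}}

```text
clock: 6.3
position: [0.4756, -0.0402, 0.1214]
ee_rot: [0.001, 0.999, -0.038, -0.003]
contact_force: [-4.1, -4.0, -0.1]
width: 0.0423
gripper_force: 112.3
```

Request:
{"fn": "step_arm", "kwargs": {
  "increments": [
    {"dp": [0.025,-0.006,0],"yaw": 0,"grip": 0},
    {"dp": [0.025,-0.002,0],"yaw": 0,"grip": 0},
    {"dp": [0,0,0],"yaw": 0,"grip": 0}
  ]
}}

```text
clock: 6.68
position: [0.4838, -0.0404, 0.121]
ee_rot: [-0.001, 0.999, -0.038, -0.005]
contact_force: [-6.0, -2.2, 1.2]
width: 0.0421
gripper_force: 112.4
```

Request:
{"fn": "step_arm", "kwargs": {
  "increments": [
    {"dp": [0.025,-0.003,0],"yaw": 0,"grip": 0},
    {"dp": [0.025,-0.002,0],"yaw": 0,"grip": 0},
    {"dp": [0,0,0],"yaw": 0,"grip": 0}
  ]
}}

```text
clock: 7.05
position: [0.4942, -0.0412, 0.1211]
ee_rot: [-0.001, 0.999, -0.038, -0.004]
contact_force: [-5.5, -0.9, 0.4]
width: 0.0421
gripper_force: 112.4
```

Request:
{"fn": "step_arm", "kwargs": {
  "increments": [
    {"dp": [0.025,-0.002,0],"yaw": 0,"grip": 0},
    {"dp": [0.025,-0.002,0],"yaw": 0,"grip": 0},
    {"dp": [0,0,0],"yaw": 0,"grip": 0}
  ]
}}

```text
clock: 7.42
position: [0.5041, -0.0422, 0.121]
ee_rot: [-0.001, 0.999, -0.038, -0.004]
contact_force: [-6.9, -1.0, 0.9]
width: 0.0426
gripper_force: 112.7
```

Request:
{"fn": "step_arm", "kwargs": {
  "increments": [
    {"dp": [0.025,-0.002,0],"yaw": 0,"grip": 0},
    {"dp": [0,0,0],"yaw": 0,"grip": 0}
  ]
}}

```text
clock: 7.68
position: [0.5098, -0.043, 0.121]
ee_rot: [-0.0, 0.999, -0.038, -0.003]
contact_force: [-4.3, -2.7, -1.8]
width: 0.042
gripper_force: 112.6
```

Request:
{"fn": "step_arm", "kwargs": {
  "increments": [
    {"dp": [0.012,-0.002,0],"yaw": 0,"grip": 0},
    {"dp": [0,0,0],"yaw": 0,"grip": 0}
  ]
}}

```text
clock: 7.92
position: [0.5136, -0.0437, 0.1212]
ee_rot: [-0.0, 0.999, -0.038, -0.002]
contact_force: [-3.1, -2.5, -3.6]
width: 0.042
gripper_force: 112.4
```

Request:
{"fn": "step_arm", "kwargs": {
  "increments": [
    {"dp": [0.012,-0.001,0],"yaw": 0,"grip": 0},
    {"dp": [0,0,0],"yaw": 0,"grip": 0}
  ]
}}

```text
clock: 8.18
position: [0.5177, -0.044, 0.122]
ee_rot: [-0.0, 0.999, -0.038, 0.0]
contact_force: [-1.2, -1.1, -3.8]
width: 0.0423
gripper_force: 112.3
```

Request:
{"fn": "step_arm", "kwargs": {
  "increments": [
    {"dp": [0.01,-0.001,0],"yaw": 0,"grip": 0},
    {"dp": [0,0,0],"yaw": 0,"grip": 0}
  ]
}}

```text
clock: 8.43
position: [0.5198, -0.0442, 0.1222]
ee_rot: [-0.0, 0.999, -0.038, 0.001]
contact_force: [-1.9, 0.3, -3.2]
width: 0.0422
gripper_force: 112.3
```

Run:
```python
from h import *
s=manip.get_state(); c=cams.get_calibration("wrist"); w=cams.get_image("wrist"); t=cams.get_image("side")
print(s["position"],s["contact_force"]); np.save("c2.npy",c["extrinsics"])
a=cv2.resize(w[100:384,60:400],(600,501)); b=cv2.resize(t[150:250,220:320][:, 20:],(200,250)); b=np.vstack([b,np.zeros((251,200,3),np.uint8)])
cv2.imwrite("pics/w2.png",np.hstack([a,b]))
```

```text
[ 0.51976429 -0.04415556  0.12223226] [-1.87857881  0.31861962 -3.20603254]
```

View pics/w2.png

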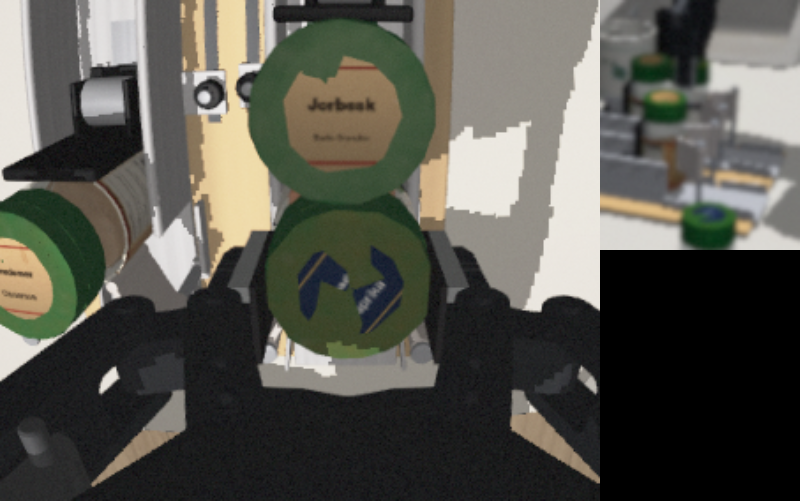

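Request:
{"fn": "step_arm", "kwargs": {
  "increments": [
    {"dp": [0.006,0,0],"yaw": 0,"grip": 0},
    {"dp": [0,0,0],"yaw": 0,"grip": 0}
  ]
}}

```text
clock: 8.78
position: [0.5203, -0.0442, 0.1223]
ee_rot: [-0.0, 0.999, -0.038, -0.0]
contact_force: [-2.4, -0.1, -2.5]
width: 0.0422
gripper_force: 112.3
```

Request:
{"fn": "step_arm", "kwargs": {
  "increments": [
    {"dp": [0.005,0,0],"yaw": 0,"grip": 0},
    {"dp": [0,0,0],"yaw": 0,"grip": 0}
  ]
}}

```text
clock: 9.02
position: [0.5205, -0.0443, 0.1222]
ee_rot: [-0.0, 0.999, -0.038, -0.001]
contact_force: [-5.3, -0.6, 1.0]
width: 0.0425
gripper_force: 112.4
```

The force climbs with almost no motion, which marks the stop, so the lips should be shut. I'll release and rise.

Request:
{"fn": "step_arm", "kwargs": {
  "increments": [
    {"dp": [0,0,0],"yaw": 0,"grip": 0.75},
    {"dp": [0,0,0],"yaw": 0,"grip": 0.85},
    {"dp": [0,0,0],"yaw": 0,"grip": 1},
    {"dp": [0,0,0],"yaw": 0,"grip": 1}
  ]
}}

```text
clock: 9.52
position: [0.5219, -0.0444, 0.1223]
ee_rot: [0.0, 0.999, -0.038, 0.001]
contact_force: [0.0, 0.5, -0.6]
width: 0.0853
gripper_force: 0.0
```

Request:
{"fn": "step_arm", "kwargs": {
  "increments": [
    {"dp": [0,0,0.1],"yaw": 0,"grip": 1},
    {"dp": [0,0,0.2],"yaw": 0,"grip": 1},
    {"dp": [0,0,0.2],"yaw": 0,"grip": 1},
    {"dp": [0,0,0.15],"yaw": 0,"grip": 1},
    {"dp": [0,0,0],"yaw": 0,"grip": 1}
  ]
}}

```text
clock: 10.15
position: [0.523, -0.0447, 0.2547]
ee_rot: [0.001, 0.999, -0.038, 0.003]
contact_force: [-0.9, -0.4, -0.6]
width: 0.0851
gripper_force: 0.0
```

Run:
```python
from h import *
s=manip.get_state(); c=cams.get_calibration("wrist"); w=cams.get_image("wrist"); t=cams.get_image("top")
print(s["position"],s["contact_force"],s["qpos"][5]); np.save("c3.npy",c["extrinsics"])
a=cv2.resize(w[60:300,100:360],(542,500),interpolation=cv2.INTER_CUBIC); b=cv2.resize(t[160:252,224:306],(246,276),interpolation=cv2.INTER_CUBIC); b=np.vstack([b,np.zeros((224,246,3),np.uint8)])
cv2.imwrite("pics/w3.png",np.hstack([a,b]))
c=cams.get_calibration("top"); im=t
hsv=cv2.cvtColor(im,cv2.COLOR_BGR2HSV)
```

```text
[ 0.52297349 -0.04467455  0.25470117] [-0.90901596 -0.44011898 -0.56262992] 1.4291587030026882
```

View pics/w3.png

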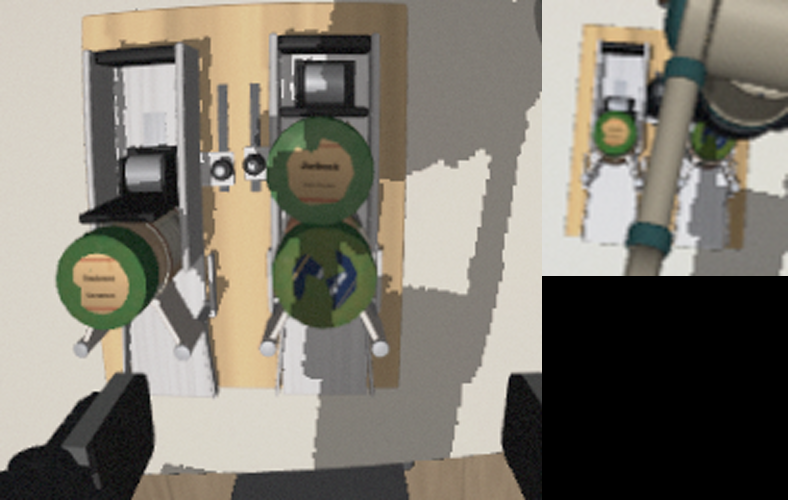

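The right jar stands seated in line, and its lips look like the untouched left lane's. On to the second jar.

Request:
{"fn": "step_arm", "kwargs": {
  "increments": [
    {"dp": [-0.056,0.214,0],"yaw": 0,"grip": 1},
    {"dp": [-0.056,0.214,0],"yaw": 0,"grip": 1},
    {"dp": [-0.056,0.214,0],"yaw": 0,"grip": 1},
    {"dp": [-0.056,0.214,0],"yaw": 0,"grip": 1},
    {"dp": [-0.056,0.214,0],"yaw": 0,"grip": 1}
  ]
}}

```text
clock: 10.88
position: [0.464, 0.1707, 0.2503]
ee_rot: [0.0, 0.999, -0.038, -0.002]
contact_force: [-0.2, 0.6, -0.4]
width: 0.0859
gripper_force: 0.0
```

Request:
{"fn": "step_arm", "kwargs": {
  "increments": [
    {"dp": [-0.056,0.214,0],"yaw": 0,"grip": 1},
    {"dp": [-0.056,0.214,0],"yaw": 0,"grip": 1},
    {"dp": [0,0,0],"yaw": 0,"grip": 1},
    {"dp": [0,0,0],"yaw": 0,"grip": 1}
  ]
}}

```text
clock: 11.38
position: [0.4424, 0.2547, 0.2508]
ee_rot: [0.001, 0.999, -0.038, -0.001]
contact_force: [-0.3, -1.5, -0.2]
width: 0.0855
gripper_force: 0.0
```

Run:
```python
from h import *
s=manip.get_state(); c=cams.get_calibration("wrist"); im=cams.get_image("wrist")
print(s["position"],s["ee_rot"],s["qpos"]); hsv=cv2.cvtColor(im,cv2.COLOR_BGR2HSV)
m=cv2.inRange(hsv,(35,70,60),(75,255,255)); n,l,st,ce=cv2.connectedComponentsWithStats(m)
print("pred top-cam jar",fproj(c,[.4429,.2584,.106]))
for i in range(1,n):
    if st[i][4]>150: print(st[i],ce[i].round(1),fat(c,st[i][0]+st[i][2]/2,ce[i][1],.106).round(4))
```

```text
[0.44239048 0.25469836 0.25078549] [ 9.73008887e-04  9.99285554e-01 -3.77653794e-02 -1.10066767e-03] [ 3.86591031e-01  1.83479358e-01  1.64481402e+00 -8.95923153e-04
  1.31610671e+00  2.03316310e+00]
pred top-cam jar (np.float64(252.6383138348028), np.float64(187.44693768795256))
[505  47   7  33 158] [508.3  61.8] [ 0.5711 -0.0439  0.106 ]
[437  71  34  45 727] [452.  93.] [0.5273 0.0476 0.106 ]
[ 228  162   48   46 1152] [250.6 184. ] [0.4461 0.2587 0.106 ]
```

Request:
{"fn": "step_arm", "kwargs": {
  "increments": [
    {"dp": [0.01,0.017,-0.18],"yaw": 0,"grip": 1},
    {"dp": [0,0,-0.19],"yaw": 0,"grip": 1},
    {"dp": [0,0,-0.18],"yaw": 0,"grip": 1},
    {"dp": [0,0,-0.18],"yaw": 0,"grip": 1},
    {"dp": [0,0,0],"yaw": 0,"grip": 1}
  ]
}}

```text
clock: 12.05
position: [0.4432, 0.2565, 0.1037]
ee_rot: [0.002, 0.999, -0.039, -0.003]
contact_force: [-0.3, -0.4, 0.0]
width: 0.0856
gripper_force: 0.0
```

Request:
{"fn": "step_arm", "kwargs": {
  "increments": [
    {"dp": [0,0,0],"yaw": 0,"grip": 0},
    {"dp": [0,0,0],"yaw": 0,"grip": 0},
    {"dp": [0,0,0],"yaw": 0,"grip": 0},
    {"dp": [0,0,0],"yaw": 0,"grip": 0},
    {"dp": [0,0,0],"yaw": 0,"grip": 0}
  ],
  "squeeze": 110
}}

```text
clock: 12.68
position: [0.4466, 0.2592, 0.1084]
ee_rot: [-0.001, 0.999, -0.038, 0.002]
contact_force: [0.5, 0.4, 5.6]
width: 0.0418
gripper_force: 111.1
```

Request:
{"fn": "step_arm", "kwargs": {
  "increments": [
    {"dp": [0,0,0],"yaw": 0,"grip": 0},
    {"dp": [0,0,0],"yaw": 0,"grip": 0}
  ]
}}

```text
clock: 12.92
position: [0.4466, 0.2592, 0.1084]
ee_rot: [-0.001, 0.999, -0.038, 0.002]
contact_force: [0.2, 0.0, 6.6]
width: 0.042
gripper_force: 111.1
```

Request:
{"fn": "step_arm", "kwargs": {
  "increments": [
    {"dp": [0,0,0.1],"yaw": 0,"grip": 0},
    {"dp": [0,0,0.11],"yaw": 0,"grip": 0},
    {"dp": [-0.023,-0.196,0],"yaw": 0,"grip": 0},
    {"dp": [-0.02,-0.196,0],"yaw": 0,"grip": 0},
    {"dp": [-0.02,-0.196,0],"yaw": 0,"grip": 0}
  ]
}}

```text
clock: 13.55
position: [0.4325, 0.1401, 0.1491]
ee_rot: [-0.0, 0.999, -0.038, 0.001]
contact_force: [0.9, -0.2, -0.7]
width: 0.0421
gripper_force: 111.7
```

Request:
{"fn": "step_arm", "kwargs": {
  "increments": [
    {"dp": [-0.02,-0.196,0],"yaw": 0,"grip": 0},
    {"dp": [0,-0.196,0],"yaw": 0,"grip": 0},
    {"dp": [0,0,0],"yaw": 0,"grip": 0},
    {"dp": [0,0,0],"yaw": 0,"grip": 0}
  ]
}}

```text
clock: 14.05
position: [0.4286, 0.063, 0.1487]
ee_rot: [-0.0, 0.999, -0.038, 0.001]
contact_force: [0.1, 0.3, -1.2]
width: 0.042
gripper_force: 111.9
```

Run:
```python
from h import *
s=manip.get_state(); c=cams.get_calibration("wrist"); im=cams.get_image("wrist"); np.save("c4.npy",c["extrinsics"])
L=np.array([[.9971,-.0759],[.0759,.9971]])
print(s["position"],s["ee_rot"],(L@s["position"][:2]).round(4))
cv2.imwrite("pics/w4.png",cv2.resize(im,(800,600),interpolation=cv2.INTER_CUBIC))
```

```text
[0.42864226 0.06295491 0.1487284 ] [-2.83561960e-04  9.99261829e-01 -3.84096772e-02  6.42894706e-04] [0.4226 0.0953]
```

View pics/w4.png

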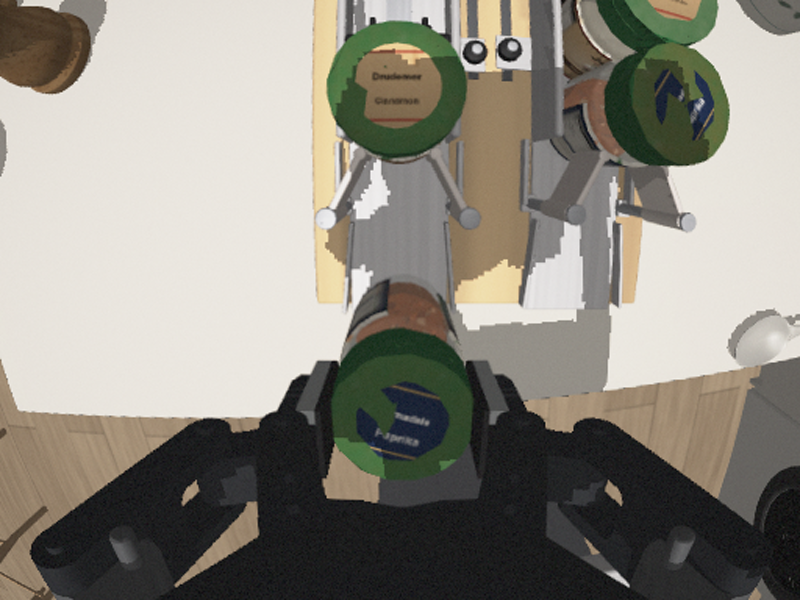

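The wrist view shows the right jar held behind closed lips. For the left lane, the held cap is at (402,405), the pins at (327,217)/(470,217) and the row cap at (397,90): aligned to about 1 mm.

Request:
{"fn": "step_arm", "kwargs": {
  "increments": [
    {"dp": [0,0.003,-0.06],"yaw": 0,"grip": 0},
    {"dp": [0,0,-0.05],"yaw": 0,"grip": 0},
    {"dp": [0,0,-0.014],"yaw": 0,"grip": 0},
    {"dp": [0,0,0],"yaw": 0,"grip": 0}
  ]
}}

```text
clock: 14.6
position: [0.4283, 0.0635, 0.1229]
ee_rot: [0.0, 0.999, -0.038, -0.0]
contact_force: [0.2, 0.3, -1.5]
width: 0.0423
gripper_force: 112.2
```

Request:
{"fn": "step_arm", "kwargs": {
  "increments": [
    {"dp": [0.05,-0.004,0],"yaw": 0,"grip": 0},
    {"dp": [0.05,-0.004,0],"yaw": 0,"grip": 0},
    {"dp": [0.05,-0.004,0],"yaw": 0,"grip": 0},
    {"dp": [0,0,0],"yaw": 0,"grip": 0}
  ]
}}

```text
clock: 15.1
position: [0.4597, 0.0607, 0.1233]
ee_rot: [0.0, 0.999, -0.038, 0.0]
contact_force: [-0.3, 0.5, -0.9]
width: 0.0417
gripper_force: 112.1
```

Request:
{"fn": "step_arm", "kwargs": {
  "increments": [
    {"dp": [0.025,-0.002,0],"yaw": 0,"grip": 0},
    {"dp": [0.025,-0.002,0],"yaw": 0,"grip": 0},
    {"dp": [0,0,0],"yaw": 0,"grip": 0}
  ]
}}

```text
clock: 15.48
position: [0.4688, 0.06, 0.1234]
ee_rot: [0.0, 0.999, -0.038, 0.0]
contact_force: [1.1, 0.7, -1.2]
width: 0.0418
gripper_force: 112.1
```

Request:
{"fn": "step_arm", "kwargs": {
  "increments": [
    {"dp": [0.025,-0.002,0],"yaw": 0,"grip": 0},
    {"dp": [0.025,-0.002,0],"yaw": 0,"grip": 0},
    {"dp": [0,0,0],"yaw": 0,"grip": 0}
  ]
}}

```text
clock: 15.85
position: [0.4789, 0.0592, 0.1234]
ee_rot: [-0.0, 0.999, -0.038, 0.0]
contact_force: [-0.1, 0.6, -1.0]
width: 0.042
gripper_force: 111.9
```

Request:
{"fn": "step_arm", "kwargs": {
  "increments": [
    {"dp": [0.025,-0.002,0],"yaw": 0,"grip": 0},
    {"dp": [0.025,-0.002,0],"yaw": 0,"grip": 0},
    {"dp": [0,0,0],"yaw": 0,"grip": 0}
  ]
}}

```text
clock: 16.23
position: [0.4864, 0.059, 0.1227]
ee_rot: [-0.0, 0.999, -0.038, -0.003]
contact_force: [-3.9, 3.5, 0.4]
width: 0.0416
gripper_force: 112.0
```

Request:
{"fn": "step_arm", "kwargs": {
  "increments": [
    {"dp": [0.025,-0.002,0],"yaw": 0,"grip": 0},
    {"dp": [0.025,-0.002,0],"yaw": 0,"grip": 0},
    {"dp": [0,0,0],"yaw": 0,"grip": 0}
  ]
}}

```text
clock: 16.6
position: [0.4951, 0.0585, 0.1226]
ee_rot: [-0.001, 0.999, -0.038, -0.004]
contact_force: [-5.8, 4.1, 2.0]
width: 0.0418
gripper_force: 112.2
```

Request:
{"fn": "step_arm", "kwargs": {
  "increments": [
    {"dp": [0.025,0.001,0],"yaw": 0,"grip": 0},
    {"dp": [0.025,-0.001,0],"yaw": 0,"grip": 0},
    {"dp": [0,0,0],"yaw": 0,"grip": 0}
  ]
}}

```text
clock: 16.98
position: [0.5053, 0.0577, 0.1226]
ee_rot: [0.0, 0.999, -0.038, -0.004]
contact_force: [-6.2, 0.7, 2.1]
width: 0.0421
gripper_force: 112.3
```

Request:
{"fn": "step_arm", "kwargs": {
  "increments": [
    {"dp": [0.025,-0.001,0],"yaw": 0,"grip": 0},
    {"dp": [0,0,0],"yaw": 0,"grip": 0}
  ]
}}

```text
clock: 17.23
position: [0.51, 0.0574, 0.1226]
ee_rot: [0.0, 0.999, -0.038, -0.004]
contact_force: [-7.1, 1.2, 2.2]
width: 0.042
gripper_force: 112.3
```

Request:
{"fn": "step_arm", "kwargs": {
  "increments": [
    {"dp": [0.02,-0.002,0],"yaw": 0,"grip": 0},
    {"dp": [0,0,0],"yaw": 0,"grip": 0}
  ]
}}

```text
clock: 17.48
position: [0.5153, 0.0569, 0.1226]
ee_rot: [0.0, 0.999, -0.038, -0.003]
contact_force: [-2.8, 1.1, -1.2]
width: 0.0421
gripper_force: 112.1
```

Lane x is about 0.510 and the force has dropped, as the right lane's did. From here I'll use small steps.

Request:
{"fn": "step_arm", "kwargs": {
  "increments": [
    {"dp": [0.012,-0.001,0],"yaw": 0,"grip": 0},
    {"dp": [0,0,0],"yaw": 0,"grip": 0}
  ]
}}

```text
clock: 17.73
position: [0.5193, 0.0567, 0.1228]
ee_rot: [0.0, 0.999, -0.038, -0.001]
contact_force: [-3.0, 0.2, -4.0]
width: 0.0418
gripper_force: 112.0
```

Request:
{"fn": "step_arm", "kwargs": {
  "increments": [
    {"dp": [0.01,-0.001,0],"yaw": 0,"grip": 0},
    {"dp": [0,0,0],"yaw": 0,"grip": 0}
  ]
}}

```text
clock: 17.98
position: [0.5218, 0.0565, 0.1231]
ee_rot: [0.0, 0.999, -0.038, -0.0]
contact_force: [-3.8, -0.7, -4.0]
width: 0.0421
gripper_force: 112.0
```

Request:
{"fn": "step_arm", "kwargs": {
  "increments": [
    {"dp": [0.008,-0.001,0],"yaw": 0,"grip": 0},
    {"dp": [0,0,0],"yaw": 0,"grip": 0}
  ]
}}

```text
clock: 18.23
position: [0.5242, 0.0563, 0.1235]
ee_rot: [0.0, 0.999, -0.038, 0.001]
contact_force: [-1.7, 0.4, -3.1]
width: 0.0419
gripper_force: 112.1
```

Request:
{"fn": "step_arm", "kwargs": {
  "increments": [
    {"dp": [0.006,0,0],"yaw": 0,"grip": 0},
    {"dp": [0,0,0],"yaw": 0,"grip": 0}
  ]
}}

```text
clock: 18.48
position: [0.5255, 0.0563, 0.1236]
ee_rot: [0.0, 0.999, -0.038, 0.001]
contact_force: [-1.2, 0.5, -3.0]
width: 0.0426
gripper_force: 112.1
```

Request:
{"fn": "step_arm", "kwargs": {
  "increments": [
    {"dp": [0.006,0,0],"yaw": 0,"grip": 0},
    {"dp": [0,0,0],"yaw": 0,"grip": 0}
  ]
}}

```text
clock: 18.73
position: [0.5268, 0.0564, 0.1236]
ee_rot: [0.0, 0.999, -0.038, 0.001]
contact_force: [-0.1, 0.2, -3.3]
width: 0.042
gripper_force: 112.1
```

Request:
{"fn": "step_arm", "kwargs": {
  "increments": [
    {"dp": [0.006,0,0],"yaw": 0,"grip": 0},
    {"dp": [0,0,0],"yaw": 0,"grip": 0}
  ]
}}

```text
clock: 18.98
position: [0.5274, 0.0564, 0.1236]
ee_rot: [0.0, 0.999, -0.038, 0.001]
contact_force: [-0.8, -0.0, -1.8]
width: 0.0422
gripper_force: 112.2
```

Request:
{"fn": "step_arm", "kwargs": {
  "increments": [
    {"dp": [0.006,0,0],"yaw": 0,"grip": 0},
    {"dp": [0,0,0],"yaw": 0,"grip": 0}
  ]
}}

```text
clock: 19.23
position: [0.5283, 0.0564, 0.1235]
ee_rot: [0.0, 0.999, -0.038, 0.0]
contact_force: [-1.1, 0.4, -0.3]
width: 0.0421
gripper_force: 112.2
```

Request:
{"fn": "step_arm", "kwargs": {
  "increments": [
    {"dp": [0.005,0,0],"yaw": 0,"grip": 0},
    {"dp": [0,0,0],"yaw": 0,"grip": 0}
  ]
}}

```text
clock: 19.48
position: [0.5291, 0.0564, 0.1235]
ee_rot: [0.0, 0.999, -0.038, -0.0]
contact_force: [-2.1, -1.0, 0.7]
width: 0.042
gripper_force: 112.2
```

Request:
{"fn": "step_arm", "kwargs": {
  "increments": [
    {"dp": [0.005,0,0],"yaw": 0,"grip": 0},
    {"dp": [0,0,0],"yaw": 0,"grip": 0}
  ]
}}

```text
clock: 19.73
position: [0.5293, 0.0564, 0.1232]
ee_rot: [0.0, 0.999, -0.038, -0.001]
contact_force: [-4.5, -1.2, 2.1]
width: 0.0418
gripper_force: 112.2
```

The same stop signature as the right lane: force rising and barely any motion. I'll release, rise and check.

Request:
{"fn": "step_arm", "kwargs": {
  "increments": [
    {"dp": [0,0,0],"yaw": 0,"grip": 0.75},
    {"dp": [0,0,0],"yaw": 0,"grip": 0.85},
    {"dp": [0,0,0],"yaw": 0,"grip": 1},
    {"dp": [0,0,0],"yaw": 0,"grip": 1}
  ]
}}

```text
clock: 20.23
position: [0.5306, 0.0564, 0.1234]
ee_rot: [0.0, 0.999, -0.038, 0.0]
contact_force: [0.1, -0.1, 0.8]
width: 0.0854
gripper_force: 0.0
```

Request:
{"fn": "step_arm", "kwargs": {
  "increments": [
    {"dp": [0,0,0.1],"yaw": 0,"grip": 1},
    {"dp": [0,0,0.2],"yaw": 0,"grip": 1},
    {"dp": [0,0,0.2],"yaw": 0,"grip": 1},
    {"dp": [-0.05,0,0.15],"yaw": 0,"grip": 1},
    {"dp": [0,0,0],"yaw": 0,"grip": 1}
  ]
}}

```text
clock: 20.85
position: [0.5213, 0.0565, 0.2559]
ee_rot: [-0.0, 0.999, -0.038, 0.003]
contact_force: [0.6, -0.1, -0.9]
width: 0.0854
gripper_force: 0.0
```

Run:
```python
from h import *
s=manip.get_state(); w=cams.get_image("wrist"); t=cams.get_image("side")
print(s["position"],s["contact_force"],s["clock"])
a=cv2.resize(w[60:300,180:440],(542,500),interpolation=cv2.INTER_CUBIC); b=cv2.resize(t[150:250,220:320],(250,250),interpolation=cv2.INTER_CUBIC); b=np.vstack([b,np.zeros((250,250,3),np.uint8)])
cv2.imwrite("pics/w5.png",np.hstack([a,b]))
```

```text
[0.52126126 0.05645538 0.25592938] [ 0.59782226 -0.13827868 -0.92762239] 20.85
```

View pics/w5.png

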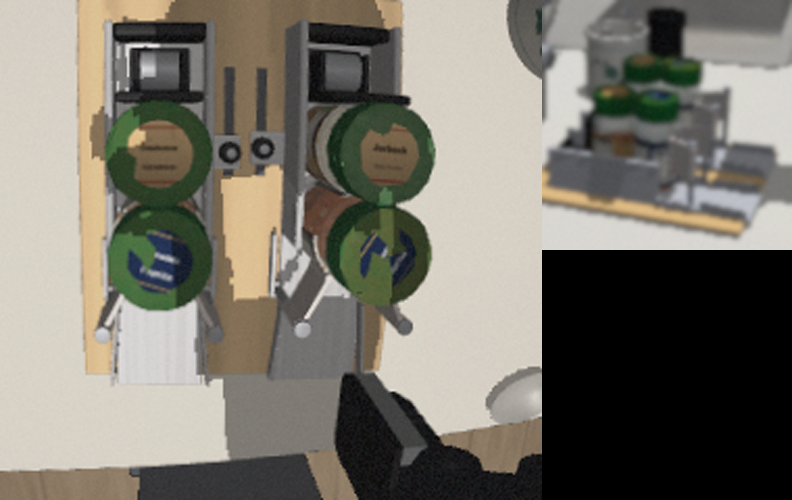

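Both lanes hold two upright jars in file with the lips closed behind them, and the arm is clear.

```bash
python3 -c "
from rig import ticket; print(ticket.sign_off())"
```

```text
the job is handed in; nothing more can be done
None
```

I loaded one jar into each lane and handed the job in at about 21 s. In the last pictures both jars stand upright behind what look like closed lips, and the arm is clear; the sign-off gave no verdict.

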